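# Lock the spraying arm with its pin and hairpin clip

### The arm

A 6-joint arm with a two-finger parallel gripper is mounted at the origin on a cart in front of the work surface, level with it; the furniture and walls round the work are solid. World frame = base frame: x ahead of the robot, y to its left, z up, the work surface at z = 0. Lengths are in mm, angles in rad, forces in N, time in s.
With the tool pointing down it reaches from about 275 to 1000 mm from the base axis. Payload 8.4 kg.
Tool frame: the origin (TCP) lies midway between the tips of the shut fingers; the grasp point (between the pads) lies 19 mm behind it; y points along the fingers, z is the direction in which the jaws open and shut, and the axes are right-handed (so a half turn about y gives the same grasp; the last joint's range is limited). The gripper opens to 85 mm and grips with 20 to 120 N. Pads are 22 mm wide; open, the fingers measure 114 mm over their backs; the gripper's body (76 mm by 85 mm) begins 54 mm behind the grasp point. The pads swing forward as they close: fully open they stand 13 mm farther back than shut.
Start: joints at [1.165, 0.353, 1.633, -0, 1.155, -0.002], TCP at [245.571, 574.737, 231.281] pointing down, gripper open.
Joint ranges: [-2.63, 2.63], [-0.92, 2.1], [0.06, 2.66], [-1.3, 4.44], [0, 2.69], [-3.02, 3.02]. Speed limits (rad/s): [2.22, 2.22, 2.79, 3.14, 3.14, 3.14].

### API

Orientations are given as [roll, pitch, yaw] about the fixed x, y, z axes, in that order (R = Rz(yaw) Ry(pitch) Rx(roll)).
In Python, from rig import r gives the robot as it stands. The module is installed in compiled form; this text tells all that it offers.
- The arm moves only by the tool apply_moves, never from a script. Its argument "plan" is text: rows parted by semicolons, each of 7 numbers parted by spaces: the shift along the tool's x, y, z in cm, then the turn, a rotation vector about the tool's x, y, z in degrees, then the closure, from 0 (fully open) to 1 (shut). A call has 1 to 20 rows; each row shifts and turns the pose as measured when the row begins, along the tool's axes as they then stand; what a row does not reach is not made up. A row lasts 1/10 s, in which the tool goes at most 50 mm and 8.59 degrees, less where a joint would pass 70% of its speed; a pose out of reach is approached as far as the arm can. A call is refused whole if a number of a shift passes 5 or a number of a turn 8.59, either way. A call with a gripper value outside its range is refused whole. The fingers move at their own pace and stop on an object; "squeeze" is the grip in N (left out, the last holds). Time passes only in rows, so rows that do not move let the fingers close. It gives the time, the measured TCP pose, the force and the opening at its end, in the units of the state.
- r.sense(): the state, without advancing time (a new reading comes with each control period).
- r.grab_frame(name): name is "side" or "top"; returns the picture (384x512x3 uint8, blue, green, red); there is no depth.
- r.get_calibration(name): a dict with "vertical_fov" (degrees; the focal length in pixels is half the picture's height over the tangent of half this angle, whatever the lens; pixels are square), "cx", "cy" (the principal point, pixels), "R" (3x3) and "t" (3): a world point X has camera coordinates R X + t. Camera axes: x right, y down, z forward; pixel columns grow to the right and rows downward; lengths in mm; the calibration is good to about 2 mm. A picture is of the moment at which its call begins. get_calibration takes no time and is no camera call.
- r.sign_off(): hands the job in, once; it reports no verdict.
The state is a dict: "clock": time; "qpos": joint angles; "qvel": joint speeds; "joint_efforts": joint torques, N m; "eef_pos": TCP position; "tcp_rot": TCP orientation; "contact_force": force on the tool from outside, world axes, zero at the start; "wrist_torque": the same for the moment, N m; "opening": opening from 0.0 (shut) to 1.0 (fully open).
Only numpy, scipy, OpenCV 4.12 (cv2) and the standard library are available. Lean on these libraries where they do the work, as an engineer would, in place of code of your own. Each camera call takes 0.05 s, during which the arm holds its last target. There are 200 camera calls.

### The job

Lock the spraying arm in its fork bracket: push the drilled pin fully home by its head, then take the hairpin clip out of the wooden rack and push its straight leg down through the cross-hole in the pin's other end until the loop sits fully down on the shank and the sprung leg has snapped round it, and let go. Work gently, by feel: force neither the pin nor the clip, and leave the other things where they are.

Things in the scene. Friction and masses are not known exactly. Their poses are not given: they have to be found in the camera images.
- bracket_axis (a point): Dark steel fork bracket fixed to the table; this point is mid-fork on the pin's axis, 75 mm up. y runs along the level pin (head at +y, drilled end at -y), z up. Cheeks: 36 mm wide in x, 93 mm high, within y -16 to +16 mm; foot 130x100x8 mm. The aluminium arm with a round plate (110 mm across, 88 mm high) runs off to +x.
- pin (a joint): How far the pin is in, m: 0 = fully home (head on its spacer sleeve, a hard stop), negative = pulled out to the bracket's +y; starts at -0.028 to -0.022. It slides along the bracket's -y against about 6 N of friction. Head round, 34 mm across, 8 mm thick; shank 22 mm across.
- hole_nominal (a point): Point on the pin's axis, 42 mm to -y of bracket_axis (same axes): where the cross-hole's centre comes with the pin home if the spacer sleeve between head and cheek is 18 mm long. The sleeve differs (4 to 32 mm, not measured), so the real hole lies up to 14 mm farther or nearer along y. It is 84 mm from the outer face of the head: feel where the head stops, or look.
- mouth_nominal (a point): 8 mm above hole_nominal. Upper mouth of the cross-hole, 7.5 mm wide, hardly flared, right through the pin, in a square groove round it, 7.4 mm wide, floor 18 mm across. The pin may be rolled up to 0.7 rad about its axis: mouth up to 6 mm to +-x, not measured. It turns at about 5 N there: the leg's end, caught in the mouth and moved back to x = 0, turns it upright.
- rack: Wooden clip rack fixed to the table, block 56x36 mm and 55 mm high on a foot 90x60x6 mm. The clip stands loosely in its slot, legs down, axes as the clip's; lift it 65 mm to clear the rack. Origin on the table under the straight leg.
- clip_grip (a point): Hairpin clip of 5 mm steel wire, grey moulded grip up; this is the grip's centre. Axes: z up, x from straight leg to sprung leg, y across the flat clip. Grip 24 (x) x 12 (y) x 38 (z) mm; below it a collar 24x16x6 mm, 18 to 24 mm under this point, rests on the rack. Straight leg at x -6 mm, sprung leg at x +6 mm, flared to +12 mm at its end. About 60 g.
- clip_seat (a point): Point on the clip's straight leg (6 mm to -x and 38 mm below clip_grip, same axes) that comes to the real hole's centre when the loop sits fully on the groove floor. The sprung leg spreads and resists with up to about 8 N between 22 and 12 mm before home, then snaps under the shank and draws it in; then comes a hard stop. Fits with the sprung leg to the bracket's +x or -x.
- clip_tip (a point): Lower end of the clip's straight leg, tapered to 3 mm; 33 mm below clip_seat and 71 mm below clip_grip (along the clip's z).
- clip_leg (a joint): Spread of the clip's sprung leg, rad: 0 relaxed or snapped home, 0.1 to 0.2 when riding over the widest part of the shank.
- gun_spanner: Bystander: flat steel spanner, 165 mm long, lying on the table; origin at its middle.
- nozzle_brush: Bystander: thin brush, 135 mm long, lying; origin at its middle.
- bisque_cup_1: Bystander, an obstacle: bisque beaker 64 mm across, 79 mm high; origin under its middle.
- masking_tape: Bystander: roll of tape 104 mm across, 24 mm high; origin under its middle.
- bisque_bowl_1: Bystander, an obstacle: bisque bowl 130 mm across, 63 mm high; origin under its middle.
- spray_gun: Bystander, an obstacle: metal spray gun, lying, 154 x 164 x 34 mm; origin under its middle.
Things that resemble listed ones, but are neither listed nor needed, are in the scene too. Of the things shaped like the part that bears clip_grip, the grey one is meant.

How it is judged (in metres and radians):
On the way, in this order (a step that is already met when the one before it is completed fails the run):
1. the pin is pushed home while the clip is still away from it (value of joint pin above -0.0015 m and distance between clip_seat and bracket_axis above 0.12 m), for 0.2 s.
2. the clip's straight leg is in the cross-hole (x of clip_seat in the frame of bracket_axis between -0.007 and 0.007 m and y of clip_seat in the frame of bracket_axis between -0.0595 and -0.0245 m and z of clip_seat in the frame of bracket_axis between 0.002 and 0.032 m and angle between the y axis of clip_seat and the y axis of bracket_axis, either way round below 0.25 rad), for 0.1 s.
At the end, for the whole second after the job is handed in: Pin within 2.5 mm of home; clip let go and at rest, its seat point within 3 mm of the pin's axis in height and sideways and where the hole can be along the pin (17.5 mm either way of nominal), square across the pin (0.2 rad), sprung leg snapped back (clip_leg below 0.06 rad) (value of joint pin above -0.0025 m and x of clip_seat in the frame of bracket_axis between -0.003 and 0.003 m and y of clip_seat in the frame of bracket_axis between -0.0595 and -0.0245 m and z of clip_seat in the frame of bracket_axis between -0.003 and 0.003 m and angle between the y axis of clip_seat and the y axis of bracket_axis, either way round below 0.2 rad and value of joint clip_leg below 0.06 rad and linear speed of clip below 0.01 m/s); the robot touches nothing.
It fails at once if the robot pushes the pin or bracket with more than 25 N (contact force between any of the arm, the fingers and bracket above 25 N).
It fails at once if the clip is forced against the pin or bracket with more than 35 N (contact force between clip and bracket above 35 N).
It fails at once if the spanner, the brush or the tape is moved more than 20 mm (distance of any of gun_spanner, nozzle_brush, masking_tape from where it was at the start of the episode above 0.02 m).
It also fails if it takes over 64 s, if anything falls off the work surface, if the arm or the gripper's body presses on something with over 40 N, if the wrist force passes 120 N, or if a joint passes its speed limit or range.

## Working session

There is one attempt and no reset: what is moved stays moved. The work goes in short steps, Python scripts to look and compute and a tool call to move; the robot and the scene stay as the last step left them, time stands still between calls to the robot, and variables do not carry over. Pictures are saved under pics/ and viewed, about 8 in all and at most 12, crops included, and the job is handed in when it is done.

Besides the shell and the picture viewer there is one more tool, called in YAML: its name, and indented under it one key for each argument. apply_moves: Moves the arm, as the interface text tells. Its arguments: {"type":"object","properties":{"plan":{"type":"string"},"squeeze":{"type":"number"}},"required":["plan"]}

```bash
mkdir -p pics; python3 - <<'E'
from rig import r
import cv2
s=r.sense();print({k:s[k] for k in s})
for n in("side","top"):
    cv2.imwrite(f"pics/{n}0.png",cv2.resize(r.grab_frame(n),(800,600),interpolation=cv2.INTER_CUBIC));print(n,r.get_calibration(n))
E
```

```text
{'clock': 0.0, 'qpos': array([ 1.16462944e+00,  3.53641251e-01,  1.63413561e+00,  5.75275980e-06,
        1.15518477e+00, -2.39574317e-03]), 'qvel': array([0.00018592, 0.0004837 , 0.00038326, 0.0013166 , 0.00073958,
       0.00098791]), 'joint_efforts': array([-2.49289456e-03, -6.05258203e+01, -3.42064834e+01, -2.32766024e-04,
        9.45091975e-03,  2.68724392e-06]), 'eef_pos': array([245.36528064, 574.30988063, 230.56534942]), 'tcp_rot': array([-1.57216529e+00,  8.53954929e-06, -4.03773478e-01]), 'contact_force': array([-0.2863358 ,  0.21129084, -0.46032439]), 'wrist_torque': array([0.00495485, 0.01023071, 0.008595  ]), 'opening': 0.9967342208135342}
side {'vertical_fov': 45.067579586118526, 'cx': 258.0050691612138, 'cy': 191.1438915374531, 'R': array([[-0.99317251, -0.11469672, -0.02128452],
       [-0.06246231,  0.67696055, -0.73336408],
       [ 0.09852324, -0.72702756, -0.67950283]]), 't': array([ 554.93212182,  -16.23898113, 1380.99674132])}
top {'vertical_fov': 46.64564383595774, 'cx': 250.26374127300758, 'cy': 187.95971290607508, 'R': array([[-0.02862295, -0.99941236, -0.01885899],
       [-0.99672636,  0.02996301, -0.07509176],
       [ 0.07561271,  0.01664791, -0.99699828]]), 't': array([ 176.40468076,  552.35450339, 1321.83603412])}
```

View pics/side0.png

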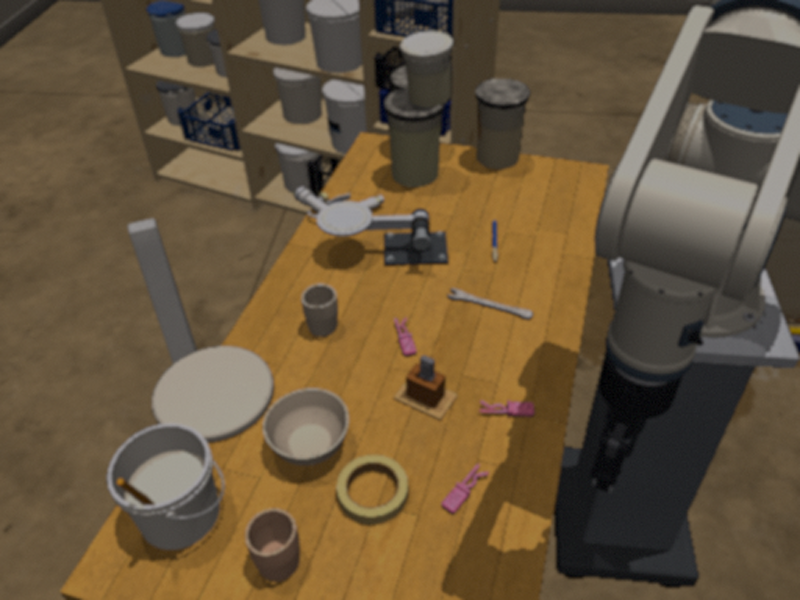

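View pics/top0.png

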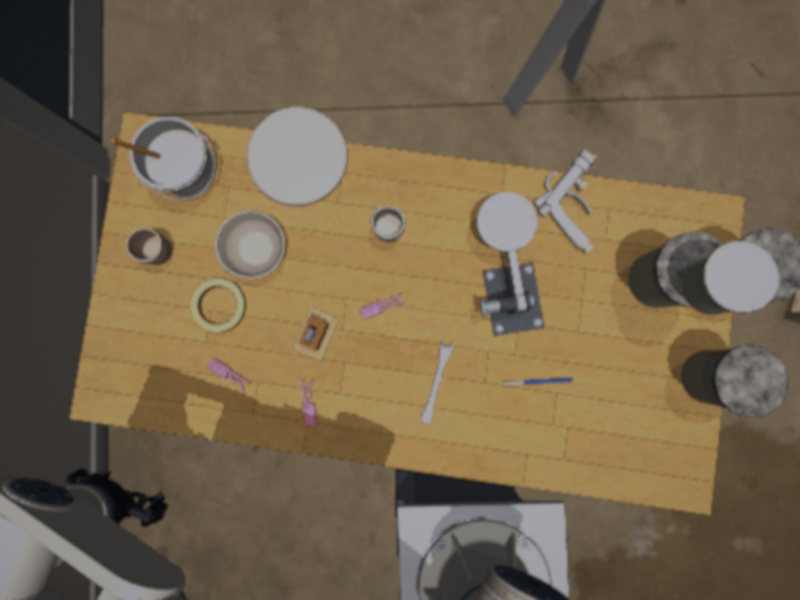

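Side view: the bracket is at (415,245), the rack with the grey clip at (427,380). Top view: bracket (513,298) with the pin head on the left at (487,306), rack (315,335). Next I'll zoom in on both.

```bash
cat > h.py <<'E'
from rig import r
import numpy as np, cv2
def cam(n):
    c=r.get_calibration(n);f=192/np.tan(np.radians(c["vertical_fov"]/2));return c,f
def ray(n,u,v):
    c,f=cam(n);R=np.array(c["R"]);t=np.array(c["t"])
    return -R.T@t, R.T@np.array([(u-c["cx"])/f,(v-c["cy"])/f,1])
def plane(n,u,v,z):
    o,d=ray(n,u,v);return o+d*(z-o[2])/d[2]
def proj(n,X):
    c,f=cam(n);p=np.array(c["R"])@np.array(X)+np.array(c["t"]);return np.array([c["cx"]+f*p[0]/p[2],c["cy"]+f*p[1]/p[2]])
def tri(a,b):
    (o1,d1),(o2,d2)=ray("side",*a),ray("top",*b)
    s=np.linalg.lstsq(np.c_[d1,-d2],o2-o1,rcond=None)[0];p,q=o1+s[0]*d1,o2+s[1]*d2
    return (p+q)/2,np.linalg.norm(p-q)
def crop(img,x,y,w,h,k): return cv2.resize(img[y:y+h,x:x+w],None,fx=k,fy=k,interpolation=cv2.INTER_CUBIC)
E
python3 - <<'E'
from h import *
s=r.grab_frame("side");t=r.grab_frame("top")
a=crop(t,300,160,50,60,8);b=crop(s,240,125,50,60,8)  # bracket
cv2.imwrite("pics/br.png",np.hstack([a,b]))
a=crop(t,180,190,50,50,8);b=crop(s,248,220,50,50,8)
cv2.imwrite("pics/rk.png",np.hstack([a,b]))
E
```

```text
(no output)
```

View pics/br.png

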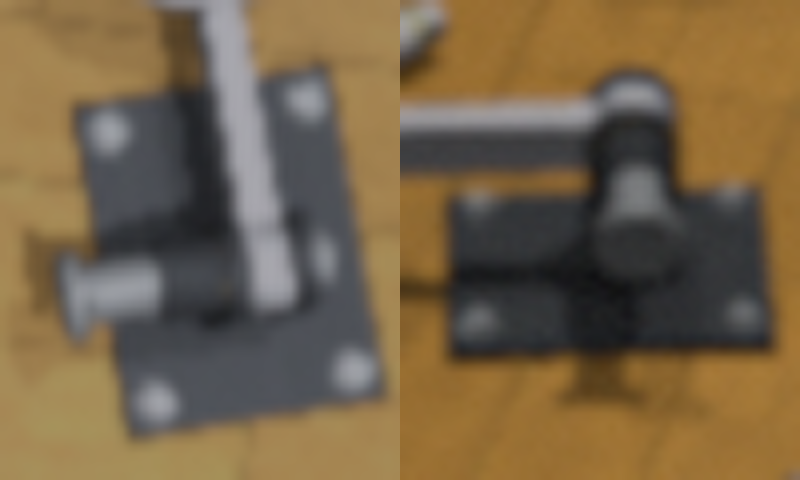

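View pics/rk.png

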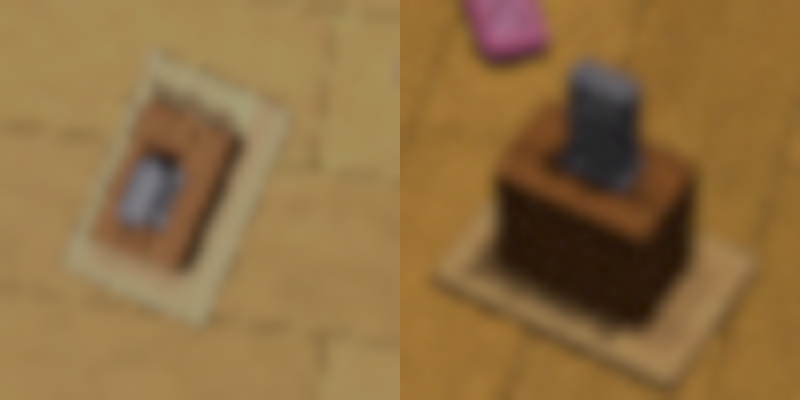

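The bracket crop shows the foot corners, with the head at top-crop (70,295) and the drilled end at (320,260). The rack crop shows the foot corners, the grip at (150,190) and the slot opening out to its upper right.

```bash
python3 - <<'E'
from h import *
np.set_printoptions(precision=1,suppress=True)
g=lambda n,x,y,pts,z:np.array([plane(n,x+(u+.5)/8-.5,y+(v+.5)/8-.5,z) for u,v in pts])
def show(l,P):
    e=[np.linalg.norm(P[i]-P[i-1]) for i in range(4)]
    d=(P[0]+P[1]-P[2]-P[3]);print(l,P.mean(0),np.array(e),"dir03",np.degrees(np.arctan2(d[1],d[0])))
    d=P[0]+P[3]-P[1]-P[2];print("   dir01",np.degrees(np.arctan2(d[1],d[0])))
show("br top",g("top",300,160,[(75,105),(325,65),(383,395),(130,437)],8))
show("br side",g("side",240,125,[(450,195),(757,187),(772,346),(450,350)],8))
show("rk top",g("top",180,190,[(152,50),(292,108),(205,325),(65,262)],6))
show("rk side",g("side",248,220,[(500,190),(757,265),(670,385),(435,275)],6))
t=lambda x,y,u,v:(x+(u+.5)/8-.5,y+(v+.5)/8-.5)
# grip top centre z guess from tri ; top image top face centre, side image top face
print("griptop",tri(t(248,220,604,78),t(180,190,146,193)))
print("block top at z55", g("top",180,190,[(150,98),(243,140),(185,270),(92,238)],61).mean(0),g("top",180,190,[(150,98),(243,140),(185,270),(92,238)],55).mean(0))
print("slot end",g("top",180,190,[(168,153)],61))
print("head centre tri",tri(t(240,125,637,240),t(300,160,66,297)))
print("far end top",g("top",300,160,[(325,258),(338,258)],75))
print("head outer top", g("top",300,160,[(60,290)],75))
E
```

```text
br top [542.6 -75.8   8. ] [127.9  96.4 127.3  97. ] dir03 7.262780333897505
   dir01 97.57513617296274
br side [384.1 -88.2   8. ] [ 98.6 125.5 101.2 125.1] dir03 -86.9252766070063
   dir01 6.842397542619824
rk top [487.  310.1   6. ] [87.1 58.1 88.7 58.7] dir03 -23.390386981320205
   dir01 65.12231682058909
rk side [359.6 303.7   6. ] [42.8 86.6 58.4 83.7] dir03 -117.98722132943068
   dir01 -21.018707693930175
griptop (array([422.6, 312.2, 115.5]), np.float64(119.91858641088064))
block top at z55 [485.7 307.1  61. ] [485.8 307.9  55. ]
slot end [[497.9 306.7  61. ]]
head centre tri (array([449. ,   3.5, 103.9]), np.float64(145.41483055772176))
far end top [[ 534.4 -100.    75. ]
 [ 534.2 -104.7   75. ]]
head outer top [[525.6  -4.2  75. ]]
```

```bash
python3 - <<'E'
from h import *
np.set_printoptions(precision=1,suppress=True)
g=lambda n,x,y,pts,z:np.array([plane(n,x+(u+.5)/8-.5,y+(v+.5)/8-.5,z) for u,v in pts])
def show(l,P):
    e=[np.linalg.norm(P[i]-P[i-1]) for i in range(4)]
    d=(P[0]+P[1]-P[2]-P[3]);print(l,P.mean(0),np.array(e),"dir03",np.degrees(np.arctan2(d[1],d[0])))
    d=P[0]+P[3]-P[1]-P[2];print("   dir01",np.degrees(np.arctan2(d[1],d[0])))
show("br side",g("side",190,125,[(450,195),(757,187),(772,346),(450,350)],8))
show("rk side",g("side",198,220,[(500,190),(757,265),(670,385),(435,275)],6))
t=lambda x,y,u,v:(x+(u+.5)/8-.5,y+(v+.5)/8-.5)
print("griptop",tri(t(198,220,604,78),t(180,190,146,193)))
print("head centre tri",tri(t(190,125,637,240),t(300,160,66,297)))
c=np.array([543.5,-75.5,0]);a=np.radians(7.4);ex=np.array([np.cos(a),np.sin(a),0]);ey=np.array([-np.sin(a),np.cos(a),0])
for n,p in [("head top",plane("top",*t(300,160,62,290),75)),("end",plane("top",*t(300,160,330,258),75)),("head side",plane("side",*t(190,125,637,240),75))]:
    d=p-c;print(n,d@ex,d@ey)
E
```

```text
br side [543.1 -74.1   8. ] [ 99.  126.1 101.6 125.8] dir03 -82.39788847049843
   dir01 6.840359741670338
rk side [487.7 316.2   6. ] [41.5 89.5 56.5 87.2] dir03 -114.80595536706356
   dir01 -20.07313658883194
griptop (array([483.2, 310.4,  95.2]), np.float64(0.7689995780440075))
head centre tri (array([523.5,  -6. ,  77. ]), np.float64(1.1641992918291604))
head top -8.64979171260144 72.32476958539156
end -12.512495591029923 -24.892410872008657
head side -10.356435508768806 68.9640856435871
```

apply_moves:
  plan: "3.5 0 -3 0 0 0 1;3.5 0 -3 0 0 0 1;3.5 0 -3 0 0 0 1;3.5 0 -3 0 0 0 1;3.5 0 -3 0 0 0 1;3.5 0 -3 0 0 0 1;3.5 0 -3 0 0 0 1;3.5 0 -3 0 0 0 1;3.5 0 -3 0 0 0 1;3.5 0 -3 0 0 0 1;3.5 0 -3 0 0 0 1;3.5 0 -3 0 0 0 1;0 0 0 0 -8 0 1;0 0 0 0 -8 0 1;0 0 0 0 -8 0 1;0 0 0 0 -6 0 1;0 0 0 0 0 0 1"
  squeeze: 40

```text
clock: 1.9
eef_pos: [499.1, 57.7, 229.5]
tcp_rot: [-1.571, -0.002, 0.139]
contact_force: [0.2, -0.2, 0.4]
opening: 0.003
```

apply_moves:
  plan: "1.6 4 -1 0 0.7 0 1;0 4 -1 0 0 0 1;0 4 0 0 0 0 1;0 4 0 0 0 0 1;0 0 0 0 0 0 1"

```text
clock: 2.4
eef_pos: [521.8, 40.2, 67.3]
tcp_rot: [-1.571, -0.01, 0.11]
contact_force: [-0.9, -0.1, 0.7]
opening: -0.003
```

```bash
python3 - <<'E'
from h import *
print(r.sense()["eef_pos"],r.sense()["tcp_rot"])
s=r.grab_frame("side");t=r.grab_frame("top")
cv2.imwrite("pics/b2.png",np.hstack([crop(t,285,150,65,70,6),crop(s,225,115,65,70,6)]))
for n in("side","top"): print(n,proj(n,r.sense()["eef_pos"]))
E
```

```text
[521.8090583   40.1938379   67.25858391] [-1.57076504 -0.00990247  0.10983623]
side [267.33600977 165.82831746]
top [291.50124282 196.54325319]
```

View pics/b2.png

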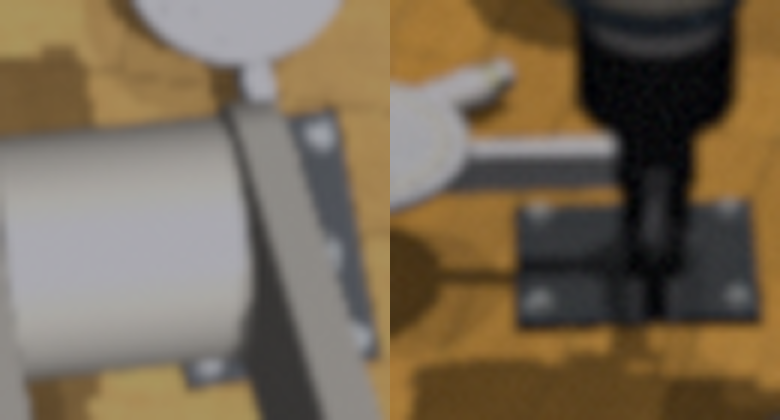

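apply_moves:
  plan: "0 0 -0.7 0 0 0 1;0 0 -0.7 0 0 0 1;0 0 -0.7 0 0 0 1;0 0 -0.3 0 -0.5 0 1;0 0 0 0 0 0 1"

```text
clock: 3.0
eef_pos: [533.1, 14.7, 79.6]
tcp_rot: [-1.572, -0.029, 0.119]
contact_force: [0.1, 0.7, -0.5]
opening: -0.004
```

apply_moves:
  plan: "0 0 -0.2 0 0 0 1;0 0 -0.2 0 0 0 1;0 0 -0.2 0 0 0 1"

```text
clock: 3.3
eef_pos: [534.0, 8.4, 80.2]
tcp_rot: [-1.572, -0.03, 0.118]
contact_force: [-0.9, 2.9, 0.1]
opening: 0.002
```

apply_moves:
  plan: "0 0 -0.2 0 0 0 1;0 0 -0.2 0 0 0 1;0 0 -0.2 0 0 0 1"

```text
clock: 3.6
eef_pos: [534.6, 4.3, 80.1]
tcp_rot: [-1.569, -0.03, 0.117]
contact_force: [-0.7, 6.6, 1.6]
opening: -0.001
```

apply_moves:
  plan: "0 0 0.6 0 0 0 1;-0.9 1 0 0 0 1.7 1;0 0 0 0 0 0 1"

```text
clock: 3.9
eef_pos: [524.1, 9.7, 68.8]
tcp_rot: [-1.569, 0.003, 0.117]
contact_force: [-1.2, 0.5, 0.0]
opening: -0.002
```

apply_moves:
  plan: "0 0 -0.2 0 0 0 1;0 0 -0.2 0 0 0 1;0 0 -0.2 0 0 0 1;0 0 -0.2 0 0 0 1;0 0 -0.2 0 0 0 1;0 0 -0.2 0 0 0 1"

```text
clock: 4.5
eef_pos: [525.0, -0.9, 68.2]
tcp_rot: [-1.565, 0.005, 0.116]
contact_force: [-0.2, 6.8, -1.2]
opening: 0.004
```

apply_moves:
  plan: "0 0 -0.2 0 0 0 1;0 0 -0.2 0 0 0 1;0 0 -0.2 0 0 0 1"

```text
clock: 4.8
eef_pos: [525.6, -5.5, 68.2]
tcp_rot: [-1.562, 0.004, 0.114]
contact_force: [-1.4, 5.8, -0.3]
opening: 0.001
```

apply_moves:
  plan: "0 0 -0.2 0 0 0 1;0 0 -0.15 0 0 0 1;0 0 -0.12 0 0 0 1;0 0 -0.12 0 0 0 1"

```text
clock: 5.2
eef_pos: [526.2, -9.5, 68.3]
tcp_rot: [-1.557, 0.004, 0.112]
contact_force: [0.5, 6.8, -0.5]
opening: 0.001
```

apply_moves:
  plan: "0 0 -0.12 0 0 0 1;0 0 -0.12 0 0 0 1;0 0 -0.12 0 0 0 1"

```text
clock: 5.5
eef_pos: [526.5, -11.6, 68.3]
tcp_rot: [-1.554, 0.003, 0.11]
contact_force: [0.3, 6.1, -1.5]
opening: -0.003
```

apply_moves:
  plan: "0 0 -0.12 0 0 0 1;0 0 -0.12 0 0 0 1;0 0 -0.12 0 0 0 1"

```text
clock: 5.8
eef_pos: [526.9, -13.7, 68.4]
tcp_rot: [-1.551, 0.003, 0.108]
contact_force: [-0.5, 5.9, 1.1]
opening: 0.0
```

apply_moves:
  plan: "0 0 -0.12 0 0 0 1;0 0 -0.12 0 0 0 1;0 0 -0.12 0 0 0 1"

```text
clock: 6.1
eef_pos: [527.2, -15.7, 68.4]
tcp_rot: [-1.547, 0.003, 0.106]
contact_force: [-0.6, 6.2, -0.3]
opening: -0.002
```

apply_moves:
  plan: "0 0 -0.12 0 0 0 1;0 0 -0.12 0 0 0 1;0 0 -0.12 0 0 0 1"

```text
clock: 6.4
eef_pos: [527.4, -17.5, 68.5]
tcp_rot: [-1.543, 0.003, 0.104]
contact_force: [0.6, 11.0, 0.6]
opening: 0.0
```

apply_moves:
  plan: "0 0 -0.12 0 0 0 1;0 0 -0.12 0 0 0 1"

```text
clock: 6.6
eef_pos: [527.4, -17.4, 68.5]
tcp_rot: [-1.539, 0.003, 0.102]
contact_force: [-0.0, 12.2, -1.0]
opening: 0.0
```

apply_moves:
  plan: "0 0 -0.12 0 0 0 1;0 0 -0.12 0 0 0 1"

```text
clock: 6.8
eef_pos: [527.4, -17.3, 68.6]
tcp_rot: [-1.534, 0.003, 0.1]
contact_force: [-0.2, 10.9, -0.5]
opening: -0.002
```

apply_moves:
  plan: "0 0 -0.12 0 0 0 1;0 0 -0.12 0 0 0 1"

```text
clock: 7.0
eef_pos: [527.4, -17.2, 68.6]
tcp_rot: [-1.53, 0.003, 0.099]
contact_force: [0.2, 11.3, 0.6]
opening: -0.005
```

apply_moves:
  plan: "0 0 0.8 0 0 0 1;0 -4 1 -2.3 0 0 1;0 -4 0 0 0 0 1;0 -4 0 0 0 0 1;0 -3 2 0 0 0 1;0 0 4.5 0 0 0 0.4;0 0 4.5 0 0 0 0.4;0 0 4.5 0 0 0 0.4;0 0 4.5 0 0 0 0.4;0 0 4.5 0 0 0 0.4;0 0 4.5 0 0 0 0.4;0 0 0 0 7.5 0 0.4;0 0 0 0 7.5 0 0.4;0 0 0 0 7.5 0 0.4;0 0 0 0 6.5 0 0.4;0 0 0 0 0 0 0.4"

```text
clock: 8.6
eef_pos: [497.8, 301.4, 227.9]
tcp_rot: [-1.57, -0.008, -0.429]
contact_force: [-0.2, -0.3, 0.4]
opening: 0.598
```

```bash
python3 - <<'E'
from h import *
print(r.sense()["eef_pos"],r.sense()["tcp_rot"])
s=sum(r.grab_frame("side").astype(float) for _ in range(6))/6;t=sum(r.grab_frame("top").astype(float) for _ in range(6))/6
a=crop(t,305,165,40,45,9);b=crop(s,250,130,40,45,9)
m=np.clip(np.hstack([a,b])*1.6,0,255)
cv2.imwrite("pics/b3.png",m)
E
```

```text
[497.81687789 301.43814387 227.92900383] [-1.56981049 -0.00783203 -0.42891104][ WARN:0@18.525] global loadsave.cpp:1063 imwrite_ Unsupported depth image for selected encoder is fallbacked to CV_8U.
```

View pics/b3.png

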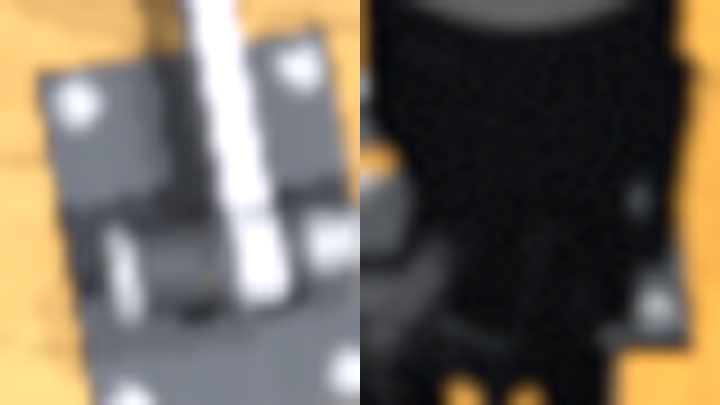

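```bash
python3 - <<'E'
from h import *
np.set_printoptions(precision=1,suppress=True)
t=lambda u,v:(305+(u+.5)/9-.5,165+(v+.5)/9-.5)
for n,u,v,z in [("face",114,272,92),("rim inner",138,270,92),("lug c",264,272,90),("end left",308,245,86),("end",355,240,83)]:
    print(n,plane("top",*t(u,v),z))
im=sum(r.grab_frame("top").astype(float) for _ in range(6))/6
a=np.radians(7.2);e=np.array([np.sin(a),-np.cos(a),0])
h=plane("top",*t(126,272),92); g=cv2.cvtColor(im.astype(np.float32),cv2.COLOR_BGR2GRAY)
for z,nm in((86,"axis"),):
  for off in(-6,0,6):
    P=[]
    for s in range(-15,130,3):
        X=h+e*s+off*np.array([np.cos(a),np.sin(a),0]);X[2]=z;P.append(proj("top",X))
    P=np.array(P,np.float32)
    v=cv2.remap(g,P[:,0].reshape(1,-1),P[:,1].reshape(1,-1),cv2.INTER_CUBIC)[0]
    print(off," ".join(f"{-15+3*i}:{x:.0f}" for i,x in enumerate(v)))
E
```

```text
face [526.8 -31.3  92. ]
rim inner [527.2 -38.9  92. ]
lug c [525.5 -79.   90. ]
end left [533.9 -94.   86. ]
end [ 535.2 -109.5   83. ]
-6 -15:61 -12:51 -9:54 -6:73 -3:111 0:132 3:119 6:85 9:65 12:63 15:64 18:65 21:65 24:67 27:69 30:71 33:82 36:120 39:157 42:165 45:165 48:157 51:125 54:79 57:78 60:108 63:128 66:129 69:125 72:124 75:122 78:121 81:123 84:129 87:133 90:131 93:131 96:135 99:138 102:137 105:137 108:137 111:136 114:134 117:134 120:129 123:128 126:126 129:125
0 -15:53 -12:39 -9:44 -6:67 -3:116 0:143 3:123 6:84 9:72 12:74 15:73 18:73 21:72 24:69 27:66 30:70 33:80 36:111 39:151 42:165 45:166 48:157 51:124 54:87 57:88 60:119 63:148 66:153 69:152 72:147 75:134 78:111 81:105 84:127 87:150 90:146 93:136 96:132 99:132 102:128 105:127 108:127 111:128 114:130 117:134 120:135 123:135 126:134 129:132
6 -15:57 -12:49 -9:48 -6:62 -3:100 0:125 3:118 6:82 9:65 12:64 15:63 18:62 21:62 24:60 27:59 30:62 33:76 36:111 39:149 42:162 45:162 48:153 51:114 54:72 57:72 60:96 63:117 66:123 69:119 72:116 75:115 78:100 81:91 84:107 87:123 90:126 93:126 96:129 99:134 102:136 105:136 108:135 111:134 114:133 117:133 120:133 123:134 126:133 129:130
```

```bash
python3 - <<'E'
from h import *
np.set_printoptions(precision=1,suppress=True)
F=[r.grab_frame("top").astype(np.float32) for _ in range(12)]
g=cv2.cvtColor(sum(F)/12,cv2.COLOR_BGR2GRAY)
a=np.radians(7.2);ey=np.array([-np.sin(a),np.cos(a),0]);ex=np.array([np.cos(a),np.sin(a),0])
t=lambda u,v:(305+(u+.5)/9-.5,165+(v+.5)/9-.5)
O=plane("top",*t(126,272),92);O[2]=84
print("origin",O)
X=np.arange(-22,23,2)[::-1];S=np.arange(54,101,2)
M=np.array([[proj("top",O-ey*s+ex*x) for s in S] for x in X],np.float32)
v=cv2.remap(g,M[...,0],M[...,1],cv2.INTER_CUBIC)
print("     ",*[f"{s:4d}" for s in S])
for x,row in zip(X,v): print(f"{x:4d} ",*[f"{q:4.0f}" for q in row])
for z in(84,92): print("face",plane("top",*proj("top",O-ey*-4),z))
print("hole",O-ey*80, "camera ray",ray("top",345,190))
E
```

```text
origin [526.7 -35.1  84. ]
        54   56   58   60   62   64   66   68   70   72   74   76   78   80   82   84   86   88   90   92   94   96   98  100
  22    79   71   73   73   74   74   72   71   72   74   82   95  111  125  132  133  132  132  132  133  133  133  133  133
  20    70   61   64   66   67   66   63   61   62   65   74   91  108  124  133  134  134  134  134  133  133  133  133  133
  18    60   49   53   55   57   56   54   53   54   59   69   89  109  124  133  135  135  135  135  134  134  134  134  133
  16    51   43   46   48   51   51   50   50   50   55   66   87  109  124  131  133  133  134  134  134  134  134  134  133
  14    50   46   47   50   52   53   52   52   52   57   68   87  109  122  128  128  127  127  130  131  133  133  134  133
  12    55   51   53   59   63   66   65   63   61   63   71   85  103  115  119  120  119  120  123  127  130  132  133  133
  10    62   58   62   73   81   86   84   80   75   75   82   91   99  106  109  113  114  115  118  123  127  130  132  133
   8    69   63   70   84   96  103  104  101   97   96  100  102
[... 1400 characters left out ...]
1  132  133  135  137  139  140  140  140  140
 -16    51   51   58   63   66   68   69   71   75   80   86   99  115  128  136  136  136  136  138  139  139  139  139  139
 -18    56   58   63   66   68   69   70   73   77   82   87  100  117  130  137  138  137  137  138  138  139  139  138  138
 -20    66   67   68   69   71   72   74   76   78   82   87  100  118  132  137  138  137  137  138  139  138  138  137  138
 -22    74   75   74   74   75   76   77   78   80   82   87   99  117  131  136  138  138  138  139  139  138  137  137  138
face [526.2 -31.1  84. ]
face [525.7 -30.1  92. ]
hole [ 536.7 -114.5   84. ] camera ray (array([ 455.6,  137.7, 1362.7]), array([ 0.1, -0.2, -1. ]))
```

apply_moves:
  plan: "-1.7 4 0.2 0 0 0.4 0.45;0 4 0 0 0 0 0.45;0 4 0 0 0 0 0.45;0 0 0 0 0 0 0.45"

```text
clock: 10.5
eef_pos: [485.3, 311.8, 106.9]
tcp_rot: [-1.564, -0.004, -0.428]
contact_force: [-0.3, 0.1, -0.5]
opening: 0.552
```

apply_moves:
  plan: "-0.1 2 -0.2 0 0 0 0.45;0 1.5 0 -0.4 0 0.2 0.45;0 0.5 0 0 0 0 0.45;0 0 0 0 0 0 0.45"

```text
clock: 10.9
eef_pos: [486.6, 312.2, 70.0]
tcp_rot: [-1.569, -0.002, -0.428]
contact_force: [-0.0, -0.2, -0.6]
opening: 0.551
```

apply_moves:
  plan: "0 0 0 0 0 0 1;0 0 0 0 0 0 1;0 0 0 0 0 0 1;0 0 0 0 0 0 1;0 0 0 0 0 0 1"
  squeeze: 40

```text
clock: 11.4
eef_pos: [487.7, 312.3, 73.3]
tcp_rot: [-1.567, -0.004, -0.427]
contact_force: [-1.7, -1.2, -0.2]
opening: 0.13
```

apply_moves:
  plan: "0 -2 0 0 0 0 1;0 -3 0 0 0 0 1;0 -3 0 0 0 0 1;0 -3 0 0 0 0 1;0 -2 0 0 0 0 1"

```text
clock: 11.9
eef_pos: [486.0, 312.1, 205.3]
tcp_rot: [-1.569, -0.001, -0.428]
contact_force: [0.5, 0.2, -0.6]
opening: 0.134
```

```bash
python3 - <<'E'
from h import *
q=r.sense();print(q["eef_pos"],q["tcp_rot"],q["contact_force"],q["opening"])
s=sum(r.grab_frame("side").astype(float) for _ in range(4))/4
p=proj("side",q["eef_pos"]);print(p)
x,y=int(p[0])-25,int(p[1])-20
m=np.clip(crop(s,x,y,50,50,12)*1.8,0,255).astype(np.uint8);print(x,y)
cv2.imwrite("pics/c1.png",m)
E
```

```text
[485.99085824 312.1089798  205.32780581] [-1.56900822e+00 -1.39937000e-03 -4.27823272e-01] [ 0.50673961  0.1879944  -0.60787669] 0.13357993358727346
[271.98264805 197.28976547]
246 177
```

View pics/c1.png

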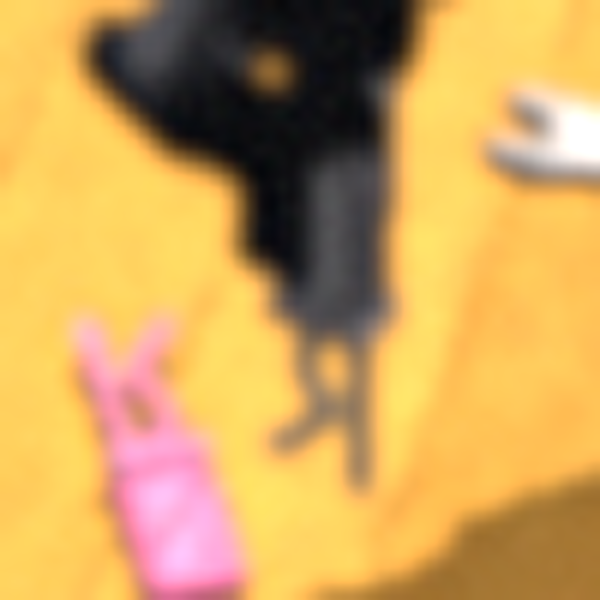

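The clip is held. Its straight leg is on the right, with the tip at (360,487), and the sprung leg is toward +x. Next I'll work out the tip offset from the TCP.

```bash
python3 - <<'E'
from h import *
np.set_printoptions(precision=1,suppress=True)
q=r.sense();p=q["eef_pos"];w=q["tcp_rot"][2];ex=np.array([np.cos(w),np.sin(w),0]);ez=np.array([-np.sin(w),np.cos(w),0])
T=(246+(360.5)/12-.5,177+(490.5)/12-.5)
o,d=ray("side",*T)
# intersect with the clip plane (through TCP, normal tool z)
k=((p-o)@ez)/(d@ez);X=o+d*k-p;print("tip in clip plane: x",X@ex,"z",X[2])
for zz in(-64,-67,-70): 
    X=o+d*(p[2]+zz-o[2])/d[2]-p;print(zz,"x",X@ex,"z_tool",X@ez)
c=np.array([536.4,-115.5,0])
print("pred tcp for tip at -6 over mouth")
E
```

```text
tip in clip plane: x -8.87184563801172 z -59.779094936256996
-64 x -6.8854821621541955 z_tool -3.5476585984940097
-67 x -5.473678215469752 z_tool -6.0691499930538395
-70 x -4.061874268785309 z_tool -8.590641387613669
pred tcp for tip at -6 over mouth
```

apply_moves:
  plan: "2.3 0 -3.6 0 0 0 1;2.3 0 -3.6 0 0 0 1;2.3 0 -3.6 0 0 0 1;2.3 0 -3.6 0 0 0 1;2.3 0 -3.6 0 0 0 1;2.3 0 -3.6 0 0 0 1;2.3 0 -3.6 0 0 0 1;2.3 0 -3.6 0 0 0 1;2.3 0 -3.6 0 0 0 1;2.3 0 -3.6 0 0 0 1;0 0 0 0 -7.5 0 1;0 0 0 0 -7.5 0 1;0 0 0 0 -7.5 0 1;0 0 0 0 -7.5 0 1;0 0 0 0 0 0 1"

```text
clock: 13.6
eef_pos: [535.6, -128.1, 176.8]
tcp_rot: [-1.565, 0.031, 0.115]
contact_force: [-0.4, 0.3, -0.5]
opening: 0.134
```

apply_moves:
  plan: "1.5 0 1.2 -0.3 -0.6 -1.8 1;0 0.3 0 0 0 0 1"

```text
clock: 13.8
eef_pos: [548.2, -114.1, 171.0]
tcp_rot: [-1.569, 0.002, 0.118]
contact_force: [0.8, 0.1, -0.5]
opening: 0.133
```

```bash
python3 - <<'E'
from h import *
np.set_printoptions(precision=3,suppress=True)
q=r.sense();print(q["eef_pos"],q["tcp_rot"],q["contact_force"])
s=sum(r.grab_frame("side").astype(float) for _ in range(4))/4
q=r.sense();print(q["eef_pos"])
w=q["tcp_rot"][2];ex=np.array([np.cos(w),np.sin(w),0])
p=proj("side",q["eef_pos"]-9*ex-[0,0,62]);print(p,proj("side",[536.4,-115.5,84]),proj("side",[540.3,-115.,83]))
x,y=int(p[0])-25,int(p[1])-25
print(x,y)
cv2.imwrite("pics/c2.png",np.clip(crop(s,x,y,50,50,12)*1.8,0,255).astype(np.uint8))
E
```

```text
[ 548.228 -114.079  171.043] [-1.569  0.002  0.118] [ 0.788  0.148 -0.498]
[ 547.302 -115.188  171.301]
[268.018 124.267] [268.667 131.1  ] [267.424 131.391]
243 99
```

View pics/c2.png

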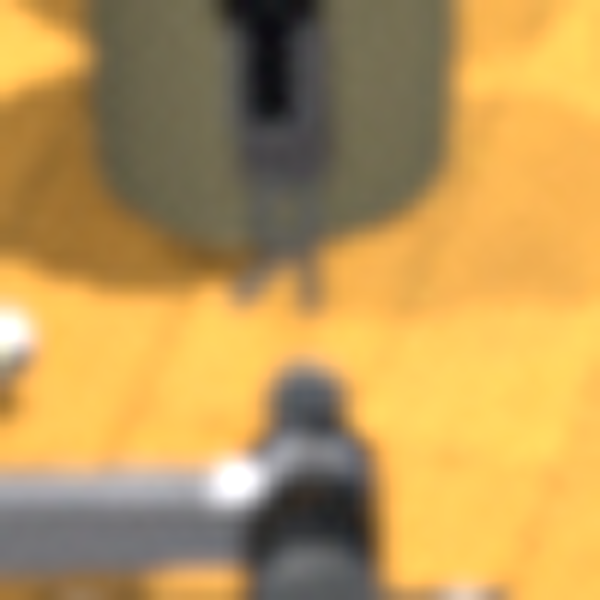

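apply_moves:
  plan: "0.4 0.8 0 0 -0.4 0 1;0 0.8 0 0 0 0 1;0 0.2 0 0 0 0 1"

```text
clock: 14.3
eef_pos: [551.4, -115.4, 152.1]
tcp_rot: [-1.569, 0.004, 0.125]
contact_force: [0.2, 0.0, -0.7]
opening: 0.129
```

apply_moves:
  plan: "0 0.15 0 0 0 0 1;0 0.15 0 0 0 0 1;0 0.1 0 0 0 0 1"

```text
clock: 14.6
eef_pos: [551.0, -115.3, 147.0]
tcp_rot: [-1.569, 0.005, 0.124]
contact_force: [-0.1, 1.3, 0.5]
opening: 0.132
```

apply_moves:
  plan: "0 0.1 0 0 0 0 1;0 0.1 0 0 0 0 1;0 0.1 0 0 0 0 1"

```text
clock: 14.9
eef_pos: [551.0, -114.7, 144.2]
tcp_rot: [-1.568, 0.004, 0.123]
contact_force: [-0.6, 2.3, 0.4]
opening: 0.132
```

apply_moves:
  plan: "0 0.1 0 0 0 0 1;0 0.1 0 0 0 0 1"

```text
clock: 15.1
eef_pos: [551.1, -114.5, 142.3]
tcp_rot: [-1.567, 0.004, 0.123]
contact_force: [-0.1, 2.5, 0.4]
opening: 0.135
```

apply_moves:
  plan: "0 0 0.12 0 0 0 1;0 0.1 0 0 0 0 1;0 0.1 0 0 0 0 1"

```text
clock: 15.4
eef_pos: [551.2, -113.8, 140.2]
tcp_rot: [-1.569, 0.004, 0.124]
contact_force: [0.2, 0.9, -0.7]
opening: 0.132
```

apply_moves:
  plan: "0 0.15 0 0 0 0 1;0 0.15 0 0 0 0 1"

```text
clock: 15.6
eef_pos: [551.0, -113.8, 137.0]
tcp_rot: [-1.569, 0.004, 0.124]
contact_force: [-0.8, 1.2, 1.1]
opening: 0.133
```

apply_moves:
  plan: "0 0.15 0 0 0 0 1;0 0.15 0 0 0 0 1"

```text
clock: 15.8
eef_pos: [550.8, -113.9, 134.1]
tcp_rot: [-1.569, 0.004, 0.124]
contact_force: [-1.9, 0.1, 6.7]
opening: 0.128
```

apply_moves:
  plan: "0 -0.1 0 0 0 0 1;-0.12 0 0 0 0 0 1;-0.12 0 0 0 0 0 1"

```text
clock: 16.1
eef_pos: [549.4, -114.3, 135.3]
tcp_rot: [-1.569, 0.002, 0.124]
contact_force: [2.8, 2.0, -0.3]
opening: 0.135
```

apply_moves:
  plan: "-0.12 0 0 0 0 0 1;-0.12 0 0 0 0 0 1"

```text
clock: 16.3
eef_pos: [548.6, -114.5, 135.8]
tcp_rot: [-1.57, -0.002, 0.123]
contact_force: [4.5, -0.3, -1.2]
opening: 0.133
```

apply_moves:
  plan: "-0.12 0 0 0 0 0 1;-0.12 0 0 0 0 0 1;0 0.08 0.04 0 0 0 1"

```text
clock: 16.6
eef_pos: [548.3, -114.6, 135.7]
tcp_rot: [-1.571, -0.007, 0.123]
contact_force: [2.5, -0.1, 0.9]
opening: 0.129
```

apply_moves:
  plan: "0 0.12 0 0 0 0 1;0 0.12 0 0 0 0 1"

```text
clock: 16.8
eef_pos: [548.2, -114.7, 133.6]
tcp_rot: [-1.571, -0.007, 0.124]
contact_force: [1.7, 1.7, 3.6]
opening: 0.132
```

apply_moves:
  plan: "-0.15 0 0.04 0 0 -0.4 1;-0.15 0 0 0 0 0 1;-0.15 0 0 0 0 0 1"

```text
clock: 17.1
eef_pos: [544.8, -115.1, 133.4]
tcp_rot: [-1.572, -0.017, 0.123]
contact_force: [6.3, 1.1, -0.2]
opening: 0.128
```

apply_moves:
  plan: "0 0.12 0 0 0 0 1;0 0.12 0 0 0 0 1"

```text
clock: 17.3
eef_pos: [545.9, -115.1, 131.4]
tcp_rot: [-1.572, -0.021, 0.123]
contact_force: [3.2, 1.8, 1.7]
opening: 0.13
```

apply_moves:
  plan: "0.1 0 0 0 0 1.2 1;0 0.12 0 0 0 0 1;0 0.12 0 0 0 0 1"

```text
clock: 17.6
eef_pos: [547.0, -114.9, 128.9]
tcp_rot: [-1.572, 0.002, 0.123]
contact_force: [2.9, 1.2, 3.0]
opening: 0.131
```

apply_moves:
  plan: "0 0.15 0 0 0 0 1;0 0.15 0 0 0 0 1"

```text
clock: 17.8
eef_pos: [547.2, -114.9, 126.1]
tcp_rot: [-1.572, 0.002, 0.123]
contact_force: [2.5, 2.2, 6.5]
opening: 0.131
```

apply_moves:
  plan: "-0.05 0.15 0.04 0 0 0 1;0 0.15 0 0 0 0 1"

```text
clock: 18.0
eef_pos: [547.1, -114.8, 123.8]
tcp_rot: [-1.573, 0.001, 0.123]
contact_force: [3.1, 1.6, 3.2]
opening: 0.132
```

apply_moves:
  plan: "0 0.15 0 0 0 0 1;0 0.15 0 0 0 0 1"

```text
clock: 18.2
eef_pos: [547.4, -114.8, 121.1]
tcp_rot: [-1.573, 0.0, 0.123]
contact_force: [3.7, 1.5, 4.6]
opening: 0.128
```

apply_moves:
  plan: "0 0.15 0 0 0 0 1;0 0.15 0 0 0 0 1"

```text
clock: 18.4
eef_pos: [547.5, -114.8, 118.0]
tcp_rot: [-1.573, -0.0, 0.123]
contact_force: [2.6, 1.9, 3.0]
opening: 0.13
```

apply_moves:
  plan: "0 0.15 0 0 0 0 1;0 0.15 0 0 0 0 1"

```text
clock: 18.6
eef_pos: [547.1, -114.8, 114.0]
tcp_rot: [-1.573, 0.0, 0.123]
contact_force: [5.0, 1.0, -2.7]
opening: 0.129
```

apply_moves:
  plan: "0 0.15 0 0 0 0 1;0 0.15 0 0 0 0 1"

```text
clock: 18.8
eef_pos: [546.7, -114.8, 109.8]
tcp_rot: [-1.573, 0.001, 0.123]
contact_force: [4.0, 0.8, -1.2]
opening: 0.132
```

Force turned negative: it snapped and is drawing in. I'll carry on to the hard stop.

apply_moves:
  plan: "0 0.12 0 0 0 0 1;0 0.12 0 0 0 0 1"

```text
clock: 19.0
eef_pos: [546.6, -114.9, 106.9]
tcp_rot: [-1.573, 0.002, 0.123]
contact_force: [4.1, 1.2, 0.4]
opening: 0.131
```

apply_moves:
  plan: "0 0.1 0 0 0 0 1;0 0.1 0 0 0 0 1"

```text
clock: 19.2
eef_pos: [546.8, -114.9, 105.2]
tcp_rot: [-1.573, 0.002, 0.123]
contact_force: [3.8, 1.6, 4.1]
opening: 0.13
```

apply_moves:
  plan: "0 0.1 0 0 0 0 1;0 0.1 0 0 0 0 1"

```text
clock: 19.4
eef_pos: [547.3, -114.9, 104.1]
tcp_rot: [-1.573, 0.0, 0.123]
contact_force: [2.5, 1.9, 7.8]
opening: 0.129
```

apply_moves:
  plan: "0 0.12 0 0 0 0 1;0 0.12 0 0 0 0 1"

```text
clock: 19.6
eef_pos: [547.8, -114.8, 103.3]
tcp_rot: [-1.573, -0.001, 0.123]
contact_force: [0.4, 1.5, 12.2]
opening: 0.131
```

apply_moves:
  plan: "0 0.15 0 0 0 0 1;0 0.15 0 0 0 0 1"

```text
clock: 19.8
eef_pos: [548.1, -114.8, 102.7]
tcp_rot: [-1.573, -0.001, 0.123]
contact_force: [-1.3, 2.4, 17.0]
opening: 0.133
```

apply_moves:
  plan: "0 -0.1 0 0 0 0 0.6;0 0 0 0 0 0 0.6;0 0 0 0 0 0 0.6;0 -0.5 0 0 0 0 0.6;0 -2 0 0 0 0 0.6;0 -4 0 0 0 0 0.6;0 -4 0 0 0 0 0.6;0 -4 0 0 0 0 0.6;-3 0 3.5 0 0 0 0.6;-3 0 3.5 0 0 0 0.6;-3 0 3.5 0 0 0 0.6;-3 0 3.5 0 0 0 0.6;0 0 4 0 0 0 0.6;0 0 4 0 0 0 0.6;0 0 4 0 0 0 0.6;0 0 4 0 0 0 0.6;0 0 4 0 0 0 0.6"

```text
clock: 21.5
eef_pos: [375.0, 213.5, 255.9]
tcp_rot: [-1.572, 0.01, 0.115]
contact_force: [1.0, -0.7, -0.6]
opening: 0.399
```

```bash
python3 - <<'E'
from h import *
s=sum(r.grab_frame("side").astype(float) for _ in range(4))/4;t=sum(r.grab_frame("top").astype(float) for _ in range(4))/4
cv2.imwrite("pics/f.png",np.clip(np.hstack([crop(t,305,155,50,60,8),crop(s,243,100,50,60,8)])*1.6,0,255).astype(np.uint8))
E
```

```text
(no output)
```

View pics/f.png

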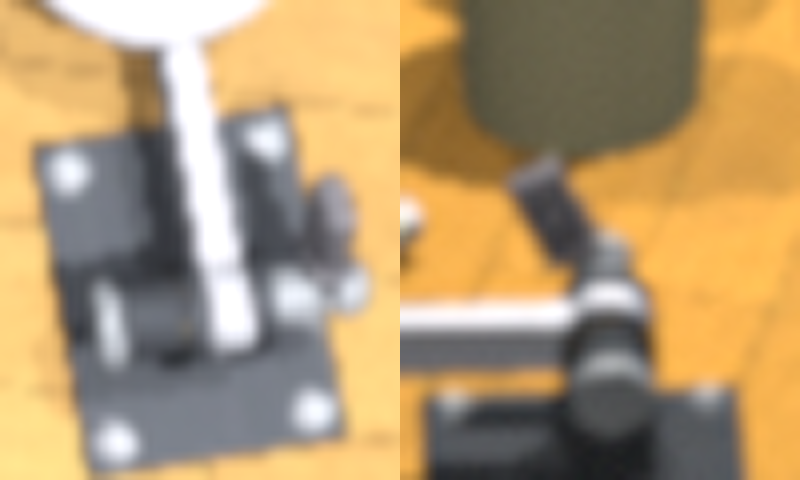

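```bash
python3 - <<'E'
from h import *
np.set_printoptions(precision=1,suppress=True)
sd=lambda u,v:(243+(u-400+.5)/8-.5,100+(v+.5)/8-.5)
tp=lambda u,v:(305+(u+.5)/8-.5,155+(v+.5)/8-.5)
a=np.radians(7.2);ex=np.array([np.cos(a),np.sin(a),0]);ey=np.array([-np.sin(a),np.cos(a),0]);A=np.array([536.4,-115.5,75])
# clip lies in plane y=hole: intersect side rays with it
for nm,u,v in[("top L",513,183),("top R",555,160),("bot L",555,262),("bot R",592,232),("pin top",605,235),("pin L",572,265),("pin R",632,262)]:
    o,d=ray("side",*sd(u,v));k=((A-o)@ey)/(d@ey);X=o+d*k-A;print("side",nm,"x",X@ex,"z",X[2])
for nm,s,t in[("gripT",(536,172),(338,182))]:
    X,e=tri(sd(*s),tp(*t));X=X-A;print(nm,X@ex,X@ey,X[2],e)
# below the pin: dark leg pixels vs table; larger crop for a look
s=sum(r.grab_frame("side").astype(float) for _ in range(10))/10;
cv2.imwrite("pics/f2.png",np.clip(crop(s,248,112,36,32,18)*2.2,0,255).astype(np.uint8))
E
```

```text
side top L x 37.038577990450904 z 42.83509275665233
side top R x 20.562760831691154 z 53.02042633769884
side bot L x 21.30856607436104 z 4.946603239402862
side bot R x 6.556374679704642 z 18.893795816312604
side pin top x 1.4596321054620192 z 17.318152203312593
side pin L x 14.606519411336468 z 3.3047634192876103
side pin R x -9.135436487626043 z 4.065753685017285
gripT 31.57358965678208 0.08715708881438822 48.156527950327245 7.15906818896548
```

View pics/f2.png

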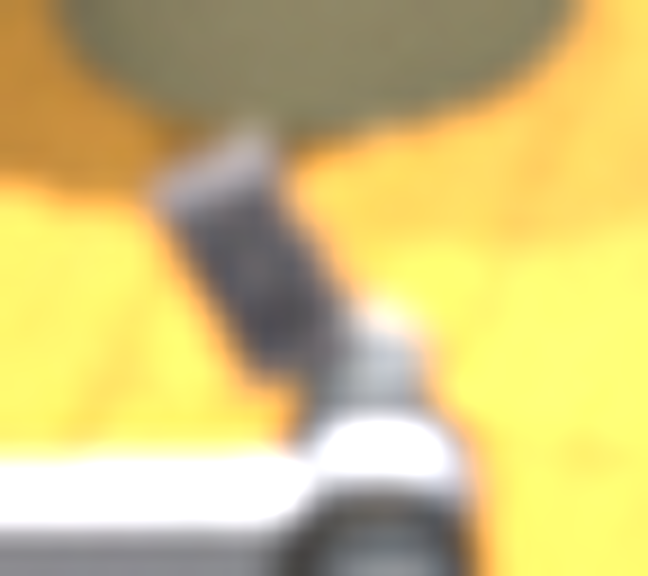

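```bash
python3 - <<'E'
from h import *
ref=cv2.imread("pics/f2.png").astype(float)
s=sum(r.grab_frame("side").astype(float) for _ in range(10))/10
n=np.clip(crop(s,248,112,36,32,18)*2.2,0,255)
print("diff",np.abs(n-ref).mean(),np.abs(n-ref).max(),r.sense()["clock"])
r.sign_off()
E
```

```text
diff 0.6340707947128348 4.743032268575632 22.9
the job is handed in; nothing more can be done
```

The pin is home and the clip looks seated and snapped. I let it go and handed the job in at about 23 s of the 64 s. I have no verdict back.

- **Pin:** I pushed it by its head against about 6 N until it met the hard stop. I held it there at 11–12 N, under the 25 N limit. After the clip was in, the head stood at the same place in the top view.
- **Clip:** I lifted the grey clip from the rack and caught the rolled mouth, which the top view put about 4 mm to +x. I then worked back to x ≈ 0 and fed the leg down. The push rose to at most about 7 N, turned to a pull of about 3 N at the snap, then met a hard stop that I pressed to 17 N, under the 35 N limit.
- **Last checks:**
    - The grip's top is about 56 mm from the pin's axis, against 57 mm for a seated clip. The cameras are only good to 2–3 mm, so this agrees but does not prove it.
    - Two side views about 0.5 s apart were identical, so the clip was at rest. The gripper was well clear.
- **What disagreed:** The clip stood about upright while I held it, but after release it leaned about 23° toward +x, with the pin rolled under it. I don't know why. The seat point and the squareness should not depend on that roll, so I left it alone.
- **Not checked directly:** I never measured the sprung leg's spread, so "snapped" rests on the force pattern. I did not check afterwards that the bystanders were unmoved, but I felt no contact with any of them.

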